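Check a bushing bore with a go / no-go plug gauge

TASK

Check the bushing in the grey bearing housing with the two-plug gauge: put the slim go plug fully home in the bore, then lift it out and set the thick no-go plug down centrally on the same bore so that it is seen to be refused. Then stand the gauge back upright on the plywood board and let go.

Things in the scene. Friction and masses are not known exactly. Their poses are not given: they have to be found in the camera images.
- gauge_grip (a point): Centre of the gauge's upright black grip (34 mm along the bar, 16 mm thick, 52 mm high; hold it across the thickness). 70 mm above the plugs' undersides, 38 above the bar's underside, 26 above its top. z up; x along the bar towards the slim go plug, whose axis is at x = +40 mm; the no-go plug is at x = -40 mm. When the go plug is home the bar's underside lies on the housing's top.
- gauge: Loose gauge, 0.2 to 0.4 kg, 96 mm high, standing on the board on two steel plugs, each 32 mm long, under the ends of a dark steel bar (102 x 16 x 12 mm): slim go plug 30 mm diameter, tapered to 20 mm over its lowest 10 mm; thick no-go plug 50 mm diameter. Origin midway between the plugs, level with their undersides; axes as for the grip's centre.
- bore_mouth (a point): Centre of the mouth of the vertical bore in the housing's brass bushing, level with the housing's flat top, 55 mm above the bench. Bore 38 mm diameter, blind, 43 mm deep. z up.
- housing: Grey bearing housing, fixed to the bench: square foot 94 x 94 x 12 mm with four screws (heads 5 mm high), on it a round boss of 70 mm diameter with the bushing, 55 mm high in all. Origin at the centre of its underside; z up, x and y along the sides of the foot.
- board: Fixed square plywood board, 180 x 180 mm, 10 mm thick, on which the gauge stands. Origin at the centre of its underside, on the bench; z points up, x and y along its sides.

How it is judged (in metres and radians):
On the way, in this order (a step that is already met when the one before it is completed fails the run):
1. the go plug is fully home in the bore (bar within 5 mm of the housing's top) (x of bore_mouth in the frame of gauge_grip between 0.028 and 0.052 m and y of bore_mouth in the frame of gauge_grip between -0.012 and 0.012 m and z of bore_mouth in the frame of gauge_grip between -0.043 and -0.03 m and angle between gauge_grip's own z axis and vertical below 0.17 rad), for 0.2 s.
2. the no-go plug stands on the bore's mouth, within 12 mm of central, touching and refused (x of bore_mouth in the frame of gauge_grip between -0.052 and -0.028 m and y of bore_mouth in the frame of gauge_grip between -0.012 and 0.012 m and z of bore_mouth in the frame of gauge_grip between -0.075 and -0.065 m and angle between gauge_grip's own z axis and vertical below 0.17 rad and contact force between gauge and housing above 0.5 N), for 0.2 s.
At the end, for the whole second after the job is handed in: The gauge stands released and at rest on both plugs on the plywood board, its grip's centre over the board and 80 mm above the bench within 4 mm, upright within 4 degrees (x of gauge_grip in the frame of board between -0.09 and 0.09 m and y of gauge_grip in the frame of board between -0.09 and 0.09 m and z of gauge_grip in the frame of board between 0.076 and 0.084 m and angle between gauge_grip's own z axis and vertical below 0.07 rad and linear speed of gauge below 0.02 m/s); the robot touches nothing.
It also fails if it takes over 61 s, if anything falls off the work surface, if the arm or the gripper's body presses on something with over 40 N, if the wrist force passes 120 N, or if a joint passes its speed limit or range.

ROBOT

A 6-joint arm with a two-finger parallel gripper is mounted at the origin on a cart in front of the work surface, level with it; the furniture and walls round the work are solid. World frame = base frame: x ahead of the robot, y to its left, z up, the work surface at z = 0. Lengths are in m, angles in degrees, forces in N, time in s.
With the tool pointing down it reaches from about 0.35 to 0.875 m from the base axis. Payload 4.2 kg.
Tool frame: the origin (TCP) lies midway between the tips of the shut fingers; the grasp point (between the pads) lies r.grasp_offset behind it (r.grasp_offset is the distance from the TCP to the grasp point, in m); z points along the fingers, y is the direction in which the jaws open and shut (so a half turn about z gives the same grasp; the last joint's range is limited). The gripper opens to 87 mm and grips with 3 to 60 N. Pads are 19 mm wide; open, the fingers measure 117 mm over their backs; the gripper's body (75 mm by 190 mm) begins 51 mm behind the grasp point.
Start: joints at [81.222, 22.042, 0.453, 0, -68.411, -14.817], TCP at [0.25, 0.573, 0.223] pointing down, gripper open.
Joint ranges: [-179.83, 179.83], [-69.29, 118.12], [-61.27, 80.66], [-181.25, 117.63], [-171.15, -9.14], [-177.46, 177.46]. Speed limits (degrees/s): [159.86, 159.86, 180, 180, 180, 180].

INTERFACE

Orientations are given as a 3x3 rotation matrix whose columns are the frame's x, y, z axes.
In Python, from station import sense, optics, r gives the robot as it stands. The module is installed in compiled form; this text tells all that it offers.
- The arm moves only by the tool servo_tool, never from a script. Its argument "deltas" is a list of rows, each an object with "slide": the shift along the tool's x, y, z in units of 25 mm (1.0 is 25 mm), a list of three; "spin": the turn about the tool's z in units of 8 degrees (1.0 is 8 degrees). A call has 1 to 10 rows; each row shifts and turns the pose as measured when the row begins, along the tool's axes as they then stand; what a row does not reach is not made up. A row lasts 1/10 s, in which the tool goes at most 50 mm and 8.59 degrees, less where a joint would pass 70% of its speed; a pose out of reach is approached as far as the arm can. A call is refused whole if a number of a shift passes 1 or a number of a turn 1, either way. A call with a gripper value outside its range is refused whole. "gripper" is the closure in counts, from 0 (fully open) to 255 (shut), set as the call begins (left out, the last holds). The fingers move at their own pace and stop on an object; the grip force is fixed at half the most. Time passes only in rows, so rows that do not move let the fingers close. It gives the time, the measured TCP pose, the force and the opening at its end, in the units of the state.
- sense(): the state, without advancing time (a new reading comes with each control period).
- optics.capture(name): name is "scene" or "side" or "wrist"; returns a dict with "frame" (400x640x3 uint8, red, green, blue), "camera_matrix" (3x3 intrinsics, pixels), "k1" (the pictures are not rectified: a ray, as slopes to the right and down, at radius r is drawn at 1 + k1 r^2 times it, then the intrinsics apply), "eye" and "rotation" of the camera in the world. Camera axes: x right, y down, z forward; pixel columns grow to the right and rows downward; lengths in m; the calibration is good to about 2 mm. A picture is of the moment at which its call begins. There is no depth.
- r.finish_job(): hands the job in, once; it reports no verdict.
The state is a dict: "time_s": time; "joints": joint angles; "joint_velocities": joint speeds; "effort": joint torques, N m; "tcp_pos": TCP position; "ee_rot": TCP orientation; "wrist_force": force on the tool from outside, world axes, zero at the start; "moment": the same for the moment, N m; "gripper_width": opening from 0.0 (shut) to 1.0 (fully open).
Only numpy, scipy, OpenCV 4.12 (cv2) and the standard library are available. Lean on these libraries where they do the work, as an engineer would, in place of code of your own. Each camera call takes 0.05 s, during which the arm holds its last target.

## Working session

There is one attempt and no reset: what is moved stays moved. The work goes in short steps, Python scripts to look and compute and a tool call to move; the robot and the scene stay as the last step left them, time stands still between calls to the robot, and variables do not carry over. Pictures are saved under pics/ and viewed, and the job is handed in when it is done.

Besides the shell and the picture viewer there is one more tool, called after ">>>" as a command line: name --argument value ..., lists and objects as JSON in quotes. servo_tool: Moves the arm, as the interface text tells. Its arguments: {"type":"object","properties":{"deltas":{"type":"array"},"gripper":{"type":"number"}},"required":["deltas"]}

```bash
mkdir -p pics; cat > h.py <<'E'
import numpy as np, cv2
from station import sense, optics, r
def cap(name,fn):
    c=optics.capture(name); cv2.imwrite('pics/'+fn,c['frame'][:,:,::-1]); return c
def ray(c,u,v):
    K=np.array(c['camera_matrix']); d=np.array([(u-K[0,2])/K[0,0],(v-K[1,2])/K[1,1]])
    s=d.copy()
    for _ in range(30): s=d/(1+c['k1']*(s@s))
    return np.array(c['eye']),np.array(c['rotation'])@np.array([s[0],s[1],1.])
def onz(c,u,v,z):
    e,d=ray(c,u,v); return e+d*(z-e[2])/d[2]
def proj(c,p):
    q=np.array(c['rotation']).T@(np.array(p)-np.array(c['eye'])); s=q[:2]/q[2]; s=s*(1+c['k1']*(s@s))
    K=np.array(c['camera_matrix']); return K[0,0]*s[0]+K[0,2],K[1,1]*s[1]+K[1,2]
E
python3 - <<'E'
from h import *
import pickle
for n in ["scene","side","wrist"]:
    c=cap(n,n+'0.png'); pickle.dump(c,open(n+'0.pkl','wb')); print(n,c['eye'],np.round(c['rotation'],3).tolist(),c['camera_matrix'][0][0],c['k1'])
s=sense(); print({k:np.round(v,3).tolist() for k,v in s.items()}, r.grasp_offset)
E
```

```text
scene [0.1229353  0.50515469 0.62983736] [[-0.753, -0.419, 0.508], [-0.658, 0.473, -0.586], [0.006, -0.775, -0.632]] 402.2473329436884 -0.10182831921683787
side [ 0.47282861 -0.845168    0.45005342] [[0.992, -0.066, 0.107], [-0.125, -0.408, 0.904], [-0.016, -0.911, -0.413]] 519.1450952413231 -0.09844597172147435
wrist [0.31416998 0.54386597 0.38472831] [[-0.4, -0.884, -0.242], [-0.917, 0.386, 0.102], [0.003, 0.262, -0.965]] 333.7423330248235 0.022148102417796158
{'time_s': 0.15, 'joints': [81.222, 22.081, 0.4, -0.02, -68.413, -14.817], 'joint_velocities': [-0.054, -0.057, 0.32, 0.229, -0.057, -0.024], 'effort': [-0.0, -39.105, 18.759, 4.222, 0.012, -0.0], 'tcp_pos': [0.25, 0.572, 0.222], 'ee_rot': [[0.916, -0.4, -0.001], [-0.4, -0.916, -0.002], [0.0, 0.002, -1.0]], 'wrist_force': [0.134, 0.246, -0.059], 'moment': [0.013, 0.008, -0.009], 'gripper_width': 1.003} 0.0187
```

View pics/scene0.png

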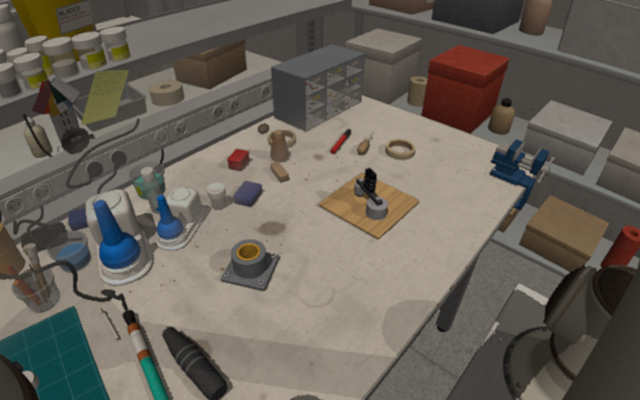

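View pics/side0.png

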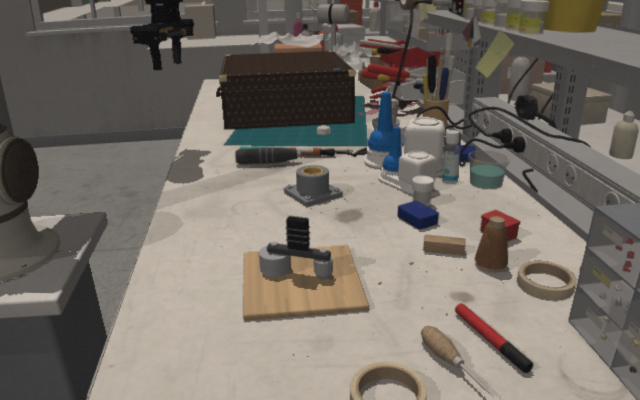

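View pics/wrist0.png

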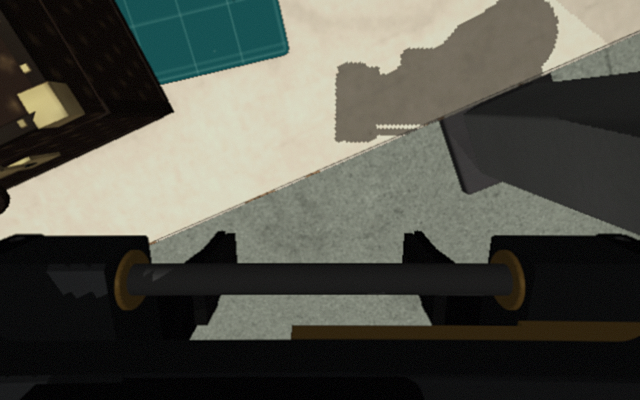

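The overviews show the housing at about scene (248,258) and side (312,183). The gauge on the board is at about scene (370,195) and side (298,250). I'll enlarge both.

```bash
python3 - <<'E'
import cv2
s=cv2.imread('pics/scene0.png'); d=cv2.imread('pics/side0.png')
L=lambda a,f:cv2.resize(a,None,fx=f,fy=f,interpolation=cv2.INTER_CUBIC)
a=L(s[155:245,310:430],5); cv2.imwrite('pics/sg.png',a)
b=L(s[230:295,215:285],6); c=L(d[155:210,275:350],6)
h=max(b.shape[0],c.shape[0]); b=cv2.copyMakeBorder(b,0,h-b.shape[0],0,0,0);c=cv2.copyMakeBorder(c,0,h-c.shape[0],0,0,0)
e=cv2.hconcat([b[:, :390],c[:, :410]]); cv2.imwrite('pics/hh.png',e)
cv2.imwrite('pics/dg.png',L(d[205:320,230:370],5))
E
```

```text
(no output)
```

View pics/sg.png

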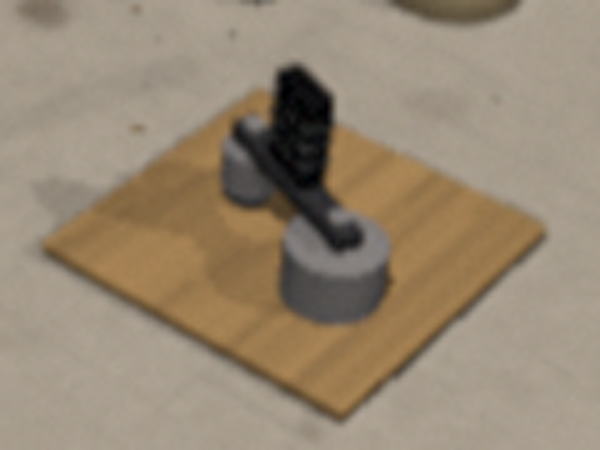

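View pics/dg.png

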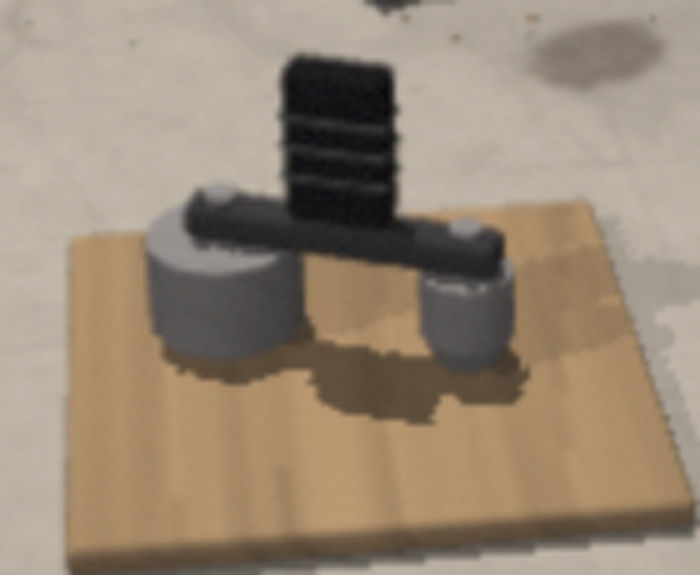

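View pics/hh.png

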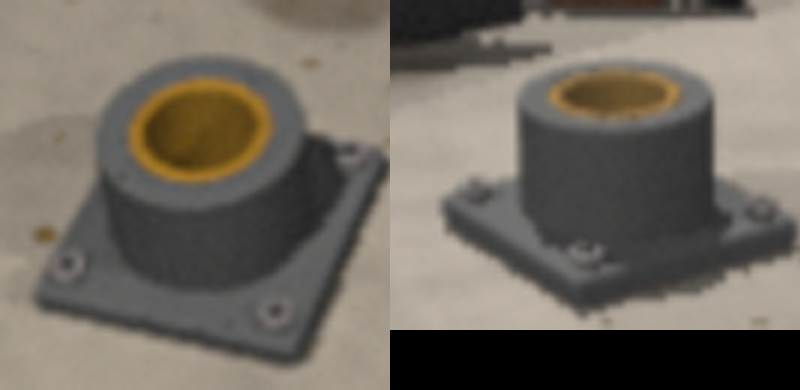

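```bash
python3 - <<'E'
from h import *
import pickle
S=pickle.load(open('scene0.pkl','rb'));D=pickle.load(open('side0.pkl','rb'))
def tri(a,b):
    e1,d1=ray(S,*a);e2,d2=ray(D,*b);d1=d1/np.linalg.norm(d1);d2=d2/np.linalg.norm(d2)
    t=np.linalg.lstsq(np.c_[d1,-d2],e2-e1,rcond=None)[0];p=e1+t[0]*d1;q=e2+t[1]*d2
    return (p+q)/2,np.linalg.norm(p-q)
cs=[]
for n,c,(x0,x1,y0,y1) in [('S',S,(215,285,230,295)),('D',D,(275,350,155,210))]:
    hsv=cv2.cvtColor(c['frame'],cv2.COLOR_RGB2HSV)[y0:y1,x0:x1]
    m=((hsv[...,1]>120)&(hsv[...,0]>10)&(hsv[...,0]<35)).astype(np.uint8)
    k=cv2.findContours(m,cv2.RETR_EXTERNAL,cv2.CHAIN_APPROX_NONE)[0]; k=max(k,key=cv2.contourArea)
    hull=cv2.convexHull(k)[:,0]+np.array([x0,y0])
    P=np.array([onz(c,u,v,.055)[:2] for u,v in hull.astype(float)])
    # circle fit on plane
    A=np.c_[2*P,np.ones(len(P))];s=np.linalg.lstsq(A,(P**2).sum(1),rcond=None)[0]
    R=np.sqrt(s[2]+s[:2]@s[:2]);(eu,ev),ax,_=cv2.fitEllipse(k); 
    print(n,'circle',s[:2],'R',R,'ellipse',eu+x0,ev+y0); cs.append((eu+x0,ev+y0))
print('bore tri',tri(*cs))
f=lambda x,y,x0,y0,k=5:((x+.5)/k-.5+x0,(y+.5)/k-.5+y0)
g=dict(gopin=(f(252,124,310,155),f(466,228,230,205),.054),nopin=(f(343,216,310,155),f(221,190,230,205),.054))
for k,(a,b,z) in g.items(): print(k,tri(a,b),onz(S,*a,z),onz(D,*b,z))
# board corners
for n,l in [('far',[(255,92),(590,203)]),('left',[(45,245),(690,505)]),('near',[(340,410),(70,550)]),('right',[(545,230),(72,237)])]:
    a=f(*l[0],310,155)
    print(n,onz(S,*a,.01),onz(D,*f(*l[1],230,205),.01))
E
```

```text
S circle [0.5834098  0.17654205] R 0.023027889496301104 ellipse 247.9652099609375 251.19250679016113
D circle [0.58504569 0.17614634] R 0.020468551316528704 ellipse 312.0029525756836 170.45596885681152
bore tri (array([0.58461619, 0.17620149, 0.05421152]), np.float64(0.001302418789728627))
gopin (array([ 0.5612355 , -0.16398493,  0.05547586]), np.float64(0.0010388875863690608)) [ 0.56172291 -0.16550119  0.054     ] [ 0.56207342 -0.16092726  0.054     ]
nopin (array([ 0.48747843, -0.13229955,  0.05697316]), np.float64(0.0031726522651024393)) [ 0.4875442  -0.13524234  0.054     ] [ 0.48906804 -0.12553438  0.054     ]
far [ 0.61137889 -0.24146229  0.01      ] [ 0.61659685 -0.07437261  0.01      ]
left [ 0.61112258 -0.06897297  0.01      ] [ 0.61352886 -0.25117041  0.01      ]
near [ 0.43813167 -0.0687209   0.01      ] [ 0.4383799  -0.24684992  0.01      ]
right [ 0.43390866 -0.24181482  0.01      ] [ 0.43896748 -0.0709234   0.01      ]
```

```bash
cat >> h.py <<'E'
def tri2(c1,a,c2,b):
    e1,d1=ray(c1,*a);e2,d2=ray(c2,*b);d1=d1/np.linalg.norm(d1);d2=d2/np.linalg.norm(d2)
    t=np.linalg.lstsq(np.c_[d1,-d2],e2-e1,rcond=None)[0];p=e1+t[0]*d1;q=e2+t[1]*d2
    return np.round((p+q)/2,4),round(float(np.linalg.norm(p-q)),4)
def goto(p,ang=0):
    s=sense();R=np.array(s['ee_rot']);print('t',s['time_s'],'tcp',np.round(s['tcp_pos'],4),'yaw',np.degrees(np.arctan2(R[1,0],R[0,0])),'F',np.round(s['wrist_force'],1),'w',s['gripper_width'])
    print('units total',np.round(R.T@(np.array(p)-s['tcp_pos'])/.025,3))
E
python3 - <<'E'
from h import *
import pickle
S=pickle.load(open('scene0.pkl','rb'));D=pickle.load(open('side0.pkl','rb'))
print(tri2(S,(100,203),D,(386,93)),tri2(S,(165,198),D,(396,130)),tri2(S,(217,187),D,(423,181)))
goto([.5244,-.148,.222])
E
```

```text
(array([0.7844, 0.3477, 0.1736]), 0.0011) (array([0.7777, 0.2267, 0.1175]), 0.0031) (array([0.7992, 0.0849, 0.0532]), 0.0001)
t 0.15 tcp [0.25   0.5723 0.2217] yaw -23.60202072660206 F [ 0.1  0.2 -0.1] w 1.00338546272352
units total [21.595 22.008  0.028]
```

>>> servo_tool --deltas '[{"slide": [1, 1, 0], "spin": 0}, {"slide": [1, 1, 0], "spin": 0}, {"slide": [1, 1, 0], "spin": 0}, {"slide": [1, 1, 0], "spin": 0}, {"slide": [1, 1, 0], "spin": 0}, {"slide": [1, 1, 0], "spin": 0}, {"slide": [1, 1, 0], "spin": 0}, {"slide": [1, 1, 0], "spin": 0}, {"slide": [1, 1, 0], "spin": 0}, {"slide": [1, 1, 0], "spin": 0}]'

```text
time_s: 1.15
tcp_pos: [0.3806, 0.2329, 0.2185]
ee_rot: [[0.919, -0.394, -0.003], [-0.394, -0.919, -0.007], [-0.0, 0.008, -1.0]]
wrist_force: [-0.2, 0.4, -0.6]
gripper_width: 1.002
```

```bash
python3 -c "
from h import *
goto([.5244,-.148,.222])"
```

```text
t 1.15 tcp [0.3806 0.2329 0.2185] yaw -23.186989390150277 F [-0.2  0.4 -0.6] w 1.0020090087475069
units total [11.287 11.742 -0.053]
```

>>> servo_tool --deltas '[{"slide": [1, 1, 0], "spin": 0}, {"slide": [1, 1, 0], "spin": 0}, {"slide": [1, 1, 0], "spin": 0}, {"slide": [1, 1, 0], "spin": 0}, {"slide": [1, 1, 0], "spin": 0}, {"slide": [1, 1, 0], "spin": 0}, {"slide": [1, 1, 0], "spin": 0}, {"slide": [0.8, 1, 0], "spin": 0}, {"slide": [0, 0, 0], "spin": 0}]'

```text
time_s: 2.05
tcp_pos: [0.4827, -0.0426, 0.2191]
ee_rot: [[0.918, -0.397, -0.005], [-0.397, -0.918, -0.007], [-0.002, 0.008, -1.0]]
wrist_force: [-0.5, 0.6, 0.2]
gripper_width: 1.005
```

```bash
python3 -c "
from h import *
goto([.5244,-.148,.222])
cap('wrist','w1.png')"
```

```text
t 2.05 tcp [ 0.4827 -0.0426  0.2191] yaw -23.387617799784923 F [-0.5  0.6  0.2] w 1.0045574193060591
units total [ 3.205  3.208 -0.097]
```

View pics/w1.png

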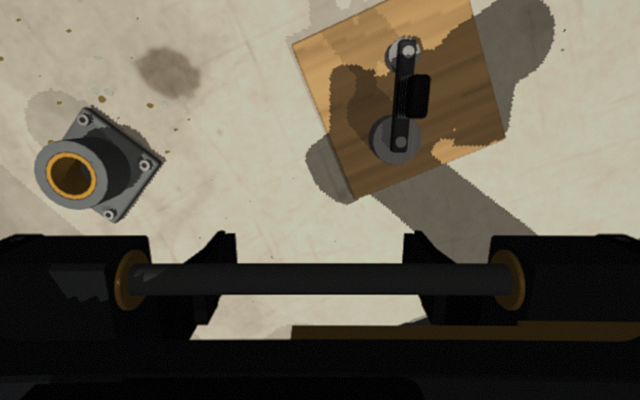

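The wrist view shows the gauge's pins at about (406,50) and (400,142), and the bore at about (72,175). I'll use it as a cross-check.

```bash
python3 - <<'E'
from h import *
c=cap('wrist','w2.png'); f=c['frame']
hsv=cv2.cvtColor(f,cv2.COLOR_RGB2HSV)
m=np.zeros((400,640),np.uint8); m[130:225,20:130]=((hsv[...,1]>150)&(hsv[...,0]>10)&(hsv[...,0]<35)&(hsv[...,2]>40))[130:225,20:130]
k=max(cv2.findContours(m,0,1)[0],key=cv2.contourArea);h=cv2.convexHull(k)[:,0].astype(float)
P=np.array([onz(c,*q,.055)[:2] for q in h]);s=np.linalg.lstsq(np.c_[2*P,np.ones(len(P))],(P**2).sum(1),rcond=None)[0]
print('bore',s[:2],np.sqrt(s[2]+s[:2]@s[:2]))
cv2.imwrite('pics/w2c.png',cv2.resize(f[20:180,350:450][:,:,::-1],None,fx=3.7,fy=3.7,interpolation=cv2.INTER_CUBIC))
a=onz(c,406,50,.056);b=onz(c,400.5,142,.056);print(a,b,(a+b)/2,np.linalg.norm(a-b),np.degrees(np.arctan2(*(a-b)[1::-1])))
E
```

```text
bore [0.58321476 0.17636784] 0.023127401122559368
[ 0.56106516 -0.16273648  0.056     ] [ 0.48575049 -0.13095271  0.056     ] [ 0.52340783 -0.14684459  0.056     ] 0.0817465996757793 -22.880378876635177
```

View pics/w2c.png

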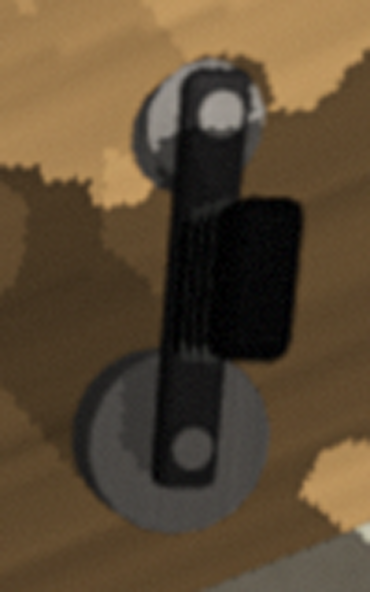

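>>> servo_tool --deltas '[{"slide": [1, 1, 0], "spin": 0}, {"slide": [1, 1, 0], "spin": 0}, {"slide": [1, 1, 0], "spin": 0}, {"slide": [0.1, 0.1, 0], "spin": 0}, {"slide": [0, 0, 0], "spin": 0}]'

```text
time_s: 2.65
tcp_pos: [0.5239, -0.1394, 0.2194]
ee_rot: [[0.923, -0.386, -0.005], [-0.386, -0.923, -0.005], [-0.003, 0.006, -1.0]]
wrist_force: [0.0, 0.8, -1.1]
gripper_width: 1.001
```

```bash
python3 -c "
from h import *
goto([.5235,-.1485,.0613])"
```

```text
t 2.65 tcp [ 0.5239 -0.1394  0.2194] yaw -22.67641349024318 F [ 0.   0.8 -1.1] w 1.0006335241954585
units total [0.143 0.303 6.326]
```

>>> servo_tool --deltas '[{"slide": [0.14, 0.3, 0.9], "spin": 0.1}, {"slide": [0, 0, 1], "spin": 0}, {"slide": [0, 0, 1], "spin": 0}, {"slide": [0, 0, 0], "spin": 0}]'

```text
time_s: 3.05
tcp_pos: [0.5236, -0.1423, 0.1466]
ee_rot: [[0.92, -0.392, -0.001], [-0.392, -0.92, -0.004], [0.0, 0.004, -1.0]]
wrist_force: [-1.1, -0.5, -0.7]
gripper_width: 0.997
```

```bash
python3 -c "
from h import *
goto([.5235,-.1485,.0613])
cap('wrist','w3.png')"
```

```text
t 3.05 tcp [ 0.5236 -0.1423  0.1466] yaw -23.1025813041195 F [-1.1 -0.5 -0.7] w 0.9966753734530462
units total [0.093 0.219 3.412]
```

View pics/w3.png

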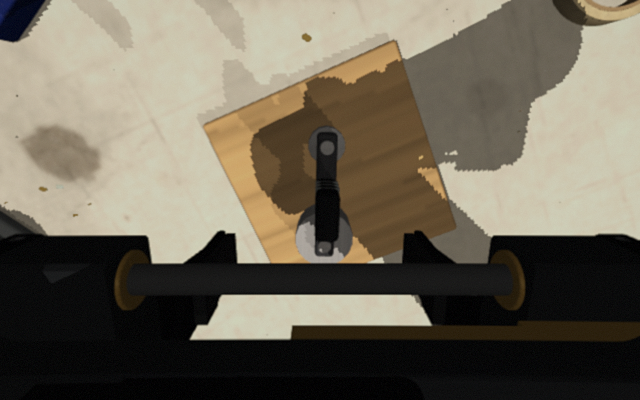

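```bash
python3 - <<'E'
from h import *
c=cap('wrist','w4.png'); print(c['camera_matrix'])
cv2.imwrite('pics/w4c.png',cv2.resize(c['frame'][110:275,270:380][:,:,::-1],None,fx=3.6,fy=3.6,interpolation=cv2.INTER_CUBIC))
a=onz(c,327,147,.056);print(a); s=sense();R=np.array(s['ee_rot']);print(R.T@(a-s['tcp_pos']),s['tcp_pos'])
E
```

```text
[[333.74233302   0.         319.29390076]
 [  0.         333.74233302 199.31980309]
 [  0.           0.           1.        ]]
[ 0.56142957 -0.16555959  0.056     ]
[0.04025238 0.00698858 0.09456171] [ 0.52654154 -0.14290749  0.15023757]
```

View pics/w4c.png

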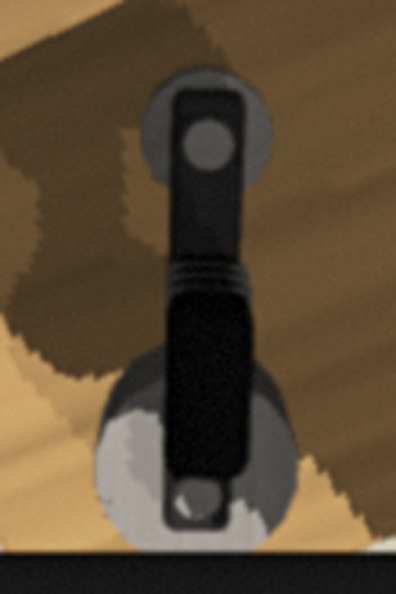

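```bash
python3 - <<'E'
from h import *
c=optics.capture('wrist')
a=onz(c,327.4,149.9,.056);b=onz(c,324.7,247.7,.056);g=(a+b)/2;print(a,b,g,np.linalg.norm(a-b),np.degrees(np.arctan2(*(a-b)[1::-1])))
goto([g[0],g[1],.0613])
E
```

```text
[ 0.56073511 -0.16539022  0.056     ] [ 0.48698497 -0.13219353  0.056     ] [ 0.52386004 -0.14879187  0.056     ] 0.08087708768318247 -24.233636972677722
t 3.2 tcp [ 0.5273 -0.1432  0.1511] yaw -23.05701461338604 F [0.4 0.4 0.4] w 1.0003384360256182
units total [-0.072  0.255  3.59 ]
```

>>> servo_tool --deltas '[{"slide": [-0.07, 0.26, 0.9], "spin": 0.12}, {"slide": [0, 0, 0.9], "spin": 0}, {"slide": [0, 0, 0.9], "spin": 0}, {"slide": [0, 0, 0], "spin": 0}, {"slide": [0, 0, 0], "spin": 0}]'

```text
time_s: 3.7
tcp_pos: [0.5314, -0.1473, 0.0924]
ee_rot: [[0.915, -0.403, 0.029], [-0.403, -0.915, -0.007], [0.029, -0.006, -1.0]]
wrist_force: [0.9, -0.6, -0.2]
gripper_width: 1.0
```

```bash
python3 -c "
from h import *
goto([.5239,-.1488,.0613])"
```

```text
t 3.7 tcp [ 0.5314 -0.1473  0.0924] yaw -23.76259214055446 F [ 0.9 -0.6 -0.2] w 1.0000756688549441
units total [-0.288  0.183  1.234]
```

>>> servo_tool --deltas '[{"slide": [-0.28, 0.18, 0.3], "spin": 0}, {"slide": [0, 0, 0.2], "spin": 0}, {"slide": [0, 0, 0], "spin": 0}]'

```text
time_s: 4.0
tcp_pos: [0.5254, -0.1486, 0.0828]
ee_rot: [[0.915, -0.402, 0.036], [-0.402, -0.916, -0.007], [0.036, -0.008, -0.999]]
wrist_force: [0.4, -0.7, 0.2]
gripper_width: 1.004
```

```bash
python3 -c "
from h import *
goto([.5239,-.1488,.0613])"
```

```text
t 4.0 tcp [ 0.5254 -0.1486  0.0828] yaw -23.71223622273087 F [ 0.4 -0.7  0.2] w 1.0040561869678597
units total [-0.082  0.039  0.858]
```

>>> servo_tool --deltas '[{"slide": [-0.05, 0.04, 0.4], "spin": 0}, {"slide": [0, 0, 0.3], "spin": 0}, {"slide": [0, 0, 0.1], "spin": 0}, {"slide": [0, 0, 0], "spin": 0}]'

```text
time_s: 4.4
tcp_pos: [0.5248, -0.1493, 0.0616]
ee_rot: [[0.915, -0.402, 0.037], [-0.402, -0.916, -0.007], [0.037, -0.009, -0.999]]
wrist_force: [-0.8, 0.1, -0.4]
gripper_width: 0.999
```

```bash
python3 -c "
from h import *
goto([.5239,-.1488,.0613])
cap('side','d5.png');c=cap('wrist','w5.png')"
```

```text
t 4.4 tcp [ 0.5248 -0.1493  0.0616] yaw -23.7160405339907 F [-0.8  0.1 -0.4] w 0.9987485073976159
units total [-0.042 -0.003  0.01 ]
```

View pics/d5.png

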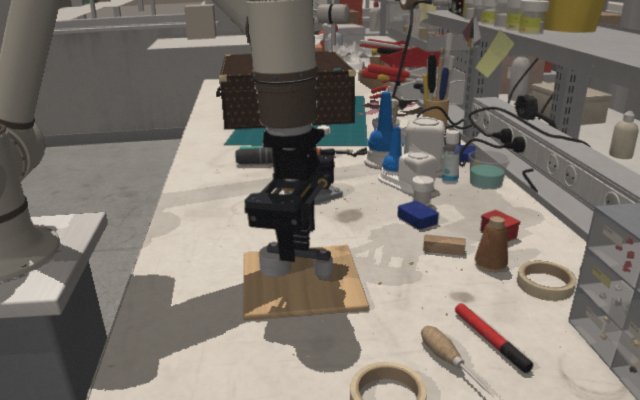

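The fingers straddle the grip at about (293,235), and the gauge is undisturbed. Closing.

>>> servo_tool --deltas '[{"slide": [0, 0, 0]}, {"slide": [0, 0, 0]}, {"slide": [0, 0, 0]}, {"slide": [0, 0, 0]}, {"slide": [0, 0, 0]}, {"slide": [0, 0, 0]}, {"slide": [0, 0, 0]}]' --gripper 255

```text
invalid input
```

>>> servo_tool --deltas '[{"slide": [0, 0, 0], "spin": 0}, {"slide": [0, 0, 0], "spin": 0}, {"slide": [0, 0, 0], "spin": 0}, {"slide": [0, 0, 0], "spin": 0}, {"slide": [0, 0, 0], "spin": 0}, {"slide": [0, 0, 0], "spin": 0}, {"slide": [0, 0, 0], "spin": 0}]' --gripper 255

```text
time_s: 5.2
tcp_pos: [0.526, -0.1493, 0.063]
ee_rot: [[0.915, -0.402, 0.04], [-0.402, -0.916, -0.007], [0.04, -0.01, -0.999]]
wrist_force: [-0.0, 0.6, -0.3]
gripper_width: 0.441
```

>>> servo_tool --deltas '[{"slide": [0, 0, 0], "spin": 0}, {"slide": [0, 0, 0], "spin": 0}, {"slide": [0, 0, 0], "spin": 0}, {"slide": [0, 0, 0], "spin": 0}, {"slide": [0, 0, 0], "spin": 0}, {"slide": [0, 0, 0], "spin": 0}]'

```text
time_s: 5.8
tcp_pos: [0.526, -0.1493, 0.063]
ee_rot: [[0.915, -0.401, 0.04], [-0.401, -0.916, -0.007], [0.04, -0.009, -0.999]]
wrist_force: [0.3, -0.2, 1.1]
gripper_width: 0.179
```

>>> servo_tool --deltas '[{"slide": [0, 0, -0.3], "spin": 0}, {"slide": [0, 0, -0.5], "spin": 0}, {"slide": [0, 0, -0.6], "spin": 0}, {"slide": [0, 0, -0.6], "spin": 0}, {"slide": [0, 0, -0.6], "spin": 0}, {"slide": [0, 0, -0.6], "spin": 0}, {"slide": [0, 0, -0.6], "spin": 0}, {"slide": [0, 0, -0.6], "spin": 0}, {"slide": [0, 0, -0.3], "spin": 0}, {"slide": [0, 0, 0], "spin": 0}]'

```text
time_s: 6.8
tcp_pos: [0.5153, -0.1476, 0.1825]
ee_rot: [[0.914, -0.405, 0.027], [-0.405, -0.914, -0.004], [0.026, -0.008, -1.0]]
wrist_force: [-0.7, 0.7, -3.2]
gripper_width: 0.181
```

```bash
python3 -c "
from h import *
goto([.5239,-.1488,.17])
cap('side','d6.png');c=cap('wrist','w6.png')"
```

```text
t 6.8 tcp [ 0.5153 -0.1476  0.1825] yaw -23.8904534536837 F [-0.7  0.7 -3.2] w 0.18132011901716583
units total [ 0.319 -0.091  0.511]
```

View pics/d6.png

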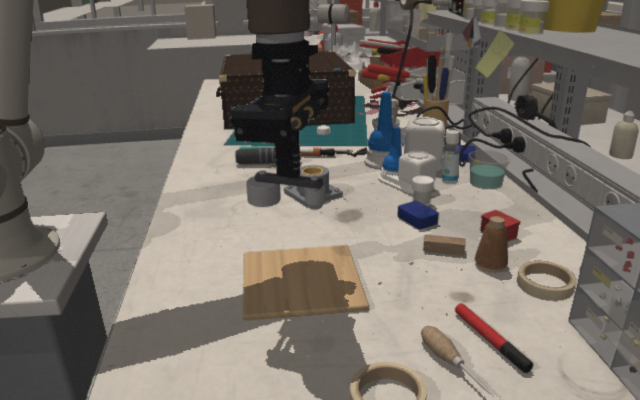

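View pics/w6.png

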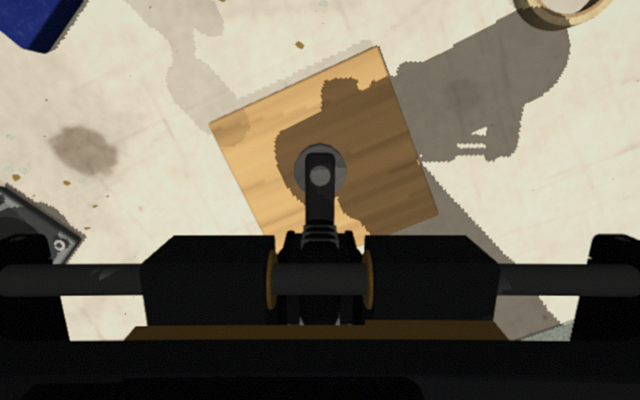

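```bash
cat >> h.py <<'E'
R0=np.array([[0.915,-0.401,0.04],[-0.401,-0.916,-0.007],[0.04,-0.009,-0.999]]);p0=np.array([.526,-.1493,.063])
y0=np.arctan2(-.401,.915);G0=np.array([[np.cos(y0),-np.sin(y0),0],[np.sin(y0),np.cos(y0),0],[0,0,1]])
Rtg=R0.T@G0; ptg=R0.T@(np.array([.5239,-.1488,.08])-p0)
BORE=np.array([.584,.1764,.055])
def gauge():
    s=sense();R=np.array(s['ee_rot']);return np.array(s['tcp_pos'])+R@ptg,R@Rtg,R,s
def togo(pt,target):
    # pt in grip frame, target world -> units in tool axes
    g,G,R,s=gauge();w=g+G@np.array(pt);d=np.array(target)-w
    print('t',round(s['time_s'],2),'grip',np.round(g,4),'pt',np.round(w,4),'tilt',np.degrees(np.arccos(G[2,2])),'gx.z',G[2,0],'yaw',np.degrees(np.arctan2(R[1,0],R[0,0])),'F',np.round(s['wrist_force'],1),'w',round(s['gripper_width'],3))
    print('world d',np.round(d,4),'units',np.round(R.T@d/.025,2))
GO=[.04,0,-.07];NG=[-.04,0,-.07]
E
python3 - <<'E'
from h import *
c=optics.capture('wrist')
g,G,R,s=gauge(); print('ptg',ptg)
p=g+G@np.array([.04,0,-.024]);print('pred pin',p,proj(c,p),'seen',onz(c,319.5,175,p[2]))
togo(GO,BORE+[0,0,.06])
E
```

```text
ptg [-0.001442   0.0002311 -0.0170705]
pred pin [ 0.5488215  -0.16321743  0.17319146] (np.float64(318.84009552123007), np.float64(173.69543658108432)) seen [ 0.54805036 -0.16325435  0.17319146]
t 6.95 grip [ 0.5127 -0.1471  0.1978] pt [ 0.5481 -0.163   0.1272] tilt 1.4082732733734298 gx.z -0.016162464566745492 yaw -23.898195652674502 F [-0.  -0.1 -2.5] w 0.181
world d [ 0.0359  0.3394 -0.0122] units [ -4.2  -12.99   0.47]
```

>>> servo_tool --deltas '[{"slide": [-0.15, -0.5, 0], "spin": 0}, {"slide": [-0.32, -1, 0], "spin": 0}, {"slide": [-0.32, -1, 0], "spin": 0}, {"slide": [-0.32, -1, 0], "spin": 0}, {"slide": [-0.32, -1, 0], "spin": 0}, {"slide": [-0.32, -1, 0], "spin": 0}, {"slide": [-0.32, -1, 0], "spin": 0}, {"slide": [-0.32, -1, 0], "spin": 0}, {"slide": [-0.32, -1, 0], "spin": 0}, {"slide": [-0.32, -1, 0], "spin": 0}]'

```text
time_s: 7.95
tcp_pos: [0.5374, 0.1119, 0.1709]
ee_rot: [[0.912, -0.41, 0.007], [-0.41, -0.912, -0.006], [0.009, 0.003, -1.0]]
wrist_force: [-0.3, 0.0, -1.3]
gripper_width: 0.185
```

```bash
python3 -c "
from h import *
togo(GO,BORE+[0,0,.06])"
```

```text
t 7.95 grip [0.5359 0.1124 0.188 ] pt [0.57   0.0961 0.1168] tilt 2.1763301621373086 gx.z -0.03088473790685697 yaw -24.191420830543063 F [-0.3  0.  -1.3] w 0.185
world d [ 0.014   0.0803 -0.0018] units [-0.8  -3.16  0.06]
```

>>> servo_tool --deltas '[{"slide": [-0.24, -1, 0], "spin": 0}, {"slide": [-0.24, -0.9, 0], "spin": 0}, {"slide": [-0.1, -0.4, 0], "spin": 0}, {"slide": [0, 0, 0], "spin": 0}, {"slide": [0, 0, 0], "spin": 0}]'

```text
time_s: 8.45
tcp_pos: [0.5452, 0.1774, 0.166]
ee_rot: [[0.915, -0.405, -0.0], [-0.405, -0.914, -0.009], [0.003, 0.009, -1.0]]
wrist_force: [0.4, -0.4, -2.1]
gripper_width: 0.181
```

```bash
python3 -c "
from h import *
togo(GO,BORE+[0,0,.06])"
```

```text
t 8.45 grip [0.5438 0.1779 0.1831] pt [0.5775 0.1616 0.1117] tilt 2.536710428606066 gx.z -0.03595303789432741 yaw -23.86066217414433 F [ 0.4 -0.4 -2.1] w 0.181
world d [0.0065 0.0148 0.0033] units [ 0.   -0.65 -0.14]
```

>>> servo_tool --deltas '[{"slide": [0, -0.6, 0], "spin": 0}, {"slide": [0, -0.1, 0], "spin": 0}, {"slide": [0, 0, 0], "spin": 0}, {"slide": [0, 0, 0], "spin": 0}]'

```text
time_s: 8.85
tcp_pos: [0.5524, 0.192, 0.1656]
ee_rot: [[0.913, -0.408, -0.001], [-0.408, -0.913, -0.01], [0.003, 0.01, -1.0]]
wrist_force: [-1.0, 0.3, -2.9]
gripper_width: 0.182
```

```bash
python3 -c "
from h import *
togo(GO,BORE+[0,0,.06])
cap('side','d7.png');cap('scene','s7.png');cap('wrist','w7.png')
togo(GO,BORE+[0,0,.01])
import cv2
L=lambda f,x,y:cv2.resize(cv2.imread(f)[y:y+100,x:x+100],None,fx=4,fy=4,interpolation=2)
cv2.imwrite('pics/c7.png',cv2.hconcat([L('pics/d7.png',262,110),L('pics/s7.png',200,185)]))"
```

```text
t 8.85 grip [0.551  0.1925 0.1827] pt [0.5846 0.1761 0.1113] tilt 2.600182156005326 gx.z -0.03671830745264527 yaw -24.052287874827314 F [-1.   0.3 -2.9] w 0.182
world d [-0.0006  0.0003  0.0037] units [-0.03 -0.   -0.15]
t 9.0 grip [0.5509 0.1925 0.1827] pt [0.5845 0.176  0.1114] tilt 2.600083515463739 gx.z -0.0367378793226263 yaw -24.05240747884091 F [ 0.3  0.6 -2.7] w 0.181
world d [-0.0005  0.0004 -0.0464] units [-0.03 -0.02  1.85]
```

View pics/c7.png

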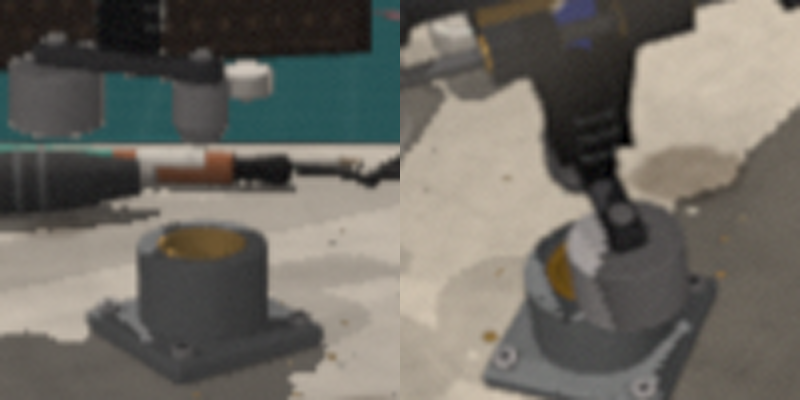

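View pics/w7.png

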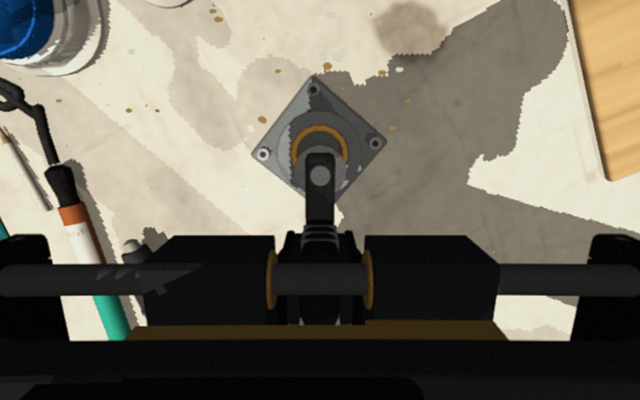

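```bash
python3 -c "
from h import *
import pickle
S=pickle.load(open('scene0.pkl','rb'));D=pickle.load(open('side0.pkl','rb'))
for p in [(225,390),(165,335),(195,350)]: print(onz(S,*p,.02))"
```

```text
[0.41386156 0.38089645 0.02      ]
[0.56757236 0.3886899  0.02      ]
[0.50523497 0.37025176 0.02      ]
```

>>> servo_tool --deltas '[{"slide": [-0.03, 0, 0.5], "spin": 0}, {"slide": [0, 0, 0.6], "spin": 0}, {"slide": [0, 0, 0.5], "spin": 0}, {"slide": [0, 0, 0], "spin": 0}, {"slide": [0, 0, 0], "spin": 0}]'

```text
time_s: 9.5
tcp_pos: [0.5506, 0.1908, 0.1224]
ee_rot: [[0.913, -0.409, -0.002], [-0.409, -0.913, -0.01], [0.002, 0.01, -1.0]]
wrist_force: [-0.0, -0.3, -1.9]
gripper_width: 0.18
```

```bash
python3 -c "
from h import *
togo(GO,BORE+[0,0,.0])"
```

```text
t 9.5 grip [0.5493 0.1913 0.1395] pt [0.5827 0.1748 0.068 ] tilt 2.650681145839529 gx.z -0.037548485805224144 yaw -24.126434870419494 F [-0.  -0.3 -1.9] w 0.18
world d [ 0.0013  0.0016 -0.013 ] units [ 0.02 -0.08  0.52]
```

>>> servo_tool --deltas '[{"slide": [0.02, -0.08, 0.5], "spin": 0}, {"slide": [0, 0, 0.5], "spin": 0}, {"slide": [0, 0, 0.4], "spin": 0}, {"slide": [0, 0, 0], "spin": 0}]'

```text
time_s: 9.9
tcp_pos: [0.5522, 0.1924, 0.085]
ee_rot: [[0.913, -0.409, -0.001], [-0.409, -0.913, -0.009], [0.003, 0.009, -1.0]]
wrist_force: [0.3, 0.0, -3.1]
gripper_width: 0.181
```

```bash
python3 -c "
from h import *
togo([.04,0,-.054],BORE+[0,0,-.016])"
```

```text
t 9.9 grip [0.5508 0.1929 0.102 ] pt [0.585  0.1765 0.0466] tilt 2.592884397108213 gx.z -0.036933347912903806 yaw -24.134796445548663 F [ 0.3  0.  -3.1] w 0.181
world d [-0.001  -0.0001 -0.0076] units [-0.04  0.02  0.31]
```

>>> servo_tool --deltas '[{"slide": [-0.04, 0, 0.2], "spin": 0}, {"slide": [0, 0, 0.05], "spin": 0}, {"slide": [0, 0, 0], "spin": 0}, {"slide": [0, 0, 0], "spin": 0}]'

```text
time_s: 10.3
tcp_pos: [0.5517, 0.193, 0.0783]
ee_rot: [[0.913, -0.409, -0.001], [-0.408, -0.913, -0.009], [0.003, 0.009, -1.0]]
wrist_force: [-0.0, 0.4, -2.7]
gripper_width: 0.183
```

```bash
python3 -c "
from h import *
togo([.04,0,-.038],BORE)
g,G,R,s=gauge();print('bore in grip',G.T@(BORE-g))
cap('side','d8.png')
import cv2
cv2.imwrite('pics/c8.png',cv2.resize(cv2.imread('pics/d8.png')[110:220,240:370],None,fx=5,fy=5,interpolation=2))"
```

```text
t 10.3 grip [0.5503 0.1935 0.0954] pt [0.5852 0.1771 0.056 ] tilt 2.55419295556802 gx.z -0.03626258590239174 yaw -24.110090535280182 F [-0.   0.4 -2.7] w 0.183
world d [-0.0012 -0.0007 -0.001 ] units [-0.03  0.05  0.04]
bore in grip [ 0.03920173 -0.00112514 -0.03900753]
```

View pics/c8.png

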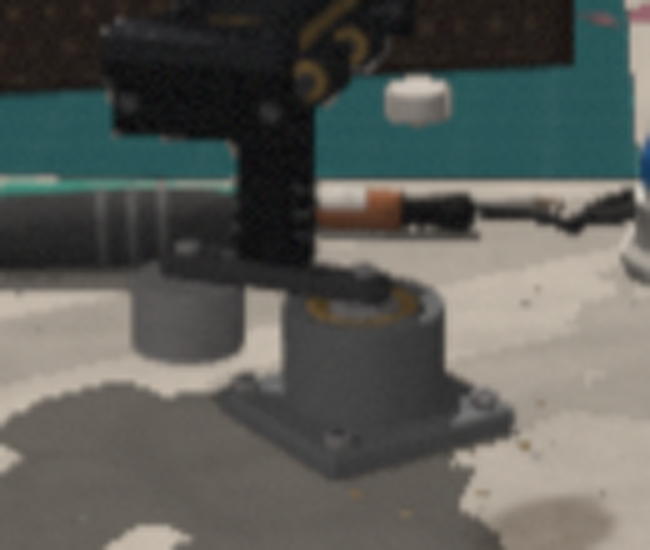

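The plug is in the bore and the bar lies close to the housing top. I'll nudge down to touch and hold, to be certain.

>>> servo_tool --deltas '[{"slide": [-0.03, 0.04, 0.07], "spin": 0}, {"slide": [0, 0, 0.04], "spin": 0}, {"slide": [0, 0, 0.0], "spin": 0}, {"slide": [0, 0, 0], "spin": 0}, {"slide": [0, 0, 0], "spin": 0}]'

```text
time_s: 10.85
tcp_pos: [0.5511, 0.1926, 0.0768]
ee_rot: [[0.913, -0.408, 0.002], [-0.408, -0.913, -0.008], [0.005, 0.007, -1.0]]
wrist_force: [-0.4, -0.2, -2.4]
gripper_width: 0.183
```

```bash
python3 -c "
from h import *
togo([.04,0,-.038],BORE)"
```

```text
t 10.85 grip [0.5497 0.1931 0.0939] pt [0.5847 0.1768 0.0545] tilt 2.4348785521725227 gx.z -0.03472642415599373 yaw -24.097289683614807 F [-0.4 -0.2 -2.4] w 0.183
world d [-0.0007 -0.0004  0.0005] units [-0.02  0.03 -0.02]
```

>>> servo_tool --deltas '[{"slide": [0, 0, 0.06], "spin": 0}, {"slide": [0, 0, 0.06], "spin": 0}, {"slide": [0, 0, 0], "spin": 0}, {"slide": [0, 0, 0], "spin": 0}]'

```text
time_s: 11.25
tcp_pos: [0.5515, 0.193, 0.0769]
ee_rot: [[0.913, -0.407, 0.003], [-0.407, -0.913, -0.008], [0.006, 0.006, -1.0]]
wrist_force: [0.2, 0.4, -2.7]
gripper_width: 0.181
```

```bash
python3 -c "
from h import *
togo([.04,0,-.038],BORE)"
```

```text
t 11.25 grip [0.55   0.1935 0.094 ] pt [0.5851 0.1772 0.0547] tilt 2.350132740937483 gx.z -0.033233027073381965 yaw -24.022836728241206 F [ 0.2  0.4 -2.7] w 0.181
world d [-0.0011 -0.0008  0.0003] units [-0.03  0.05 -0.01]
```

>>> servo_tool --deltas '[{"slide": [0, 0, -0.3], "spin": 0}, {"slide": [0, 0, -0.5], "spin": 0}, {"slide": [0, 0, -0.6], "spin": 0}, {"slide": [0, 0, -0.6], "spin": 0}, {"slide": [0, 0, -0.6], "spin": 0}, {"slide": [0, 0, -0.4], "spin": 0}, {"slide": [0, 0, 0], "spin": 0}, {"slide": [0, 0, 0], "spin": 0}]'

```text
time_s: 12.05
tcp_pos: [0.5516, 0.1935, 0.158]
ee_rot: [[0.913, -0.408, 0.004], [-0.408, -0.913, -0.007], [0.007, 0.005, -1.0]]
wrist_force: [0.6, -0.7, -2.2]
gripper_width: 0.182
```

```bash
python3 -c "
from h import *
togo(GO,BORE)
togo(NG,BORE+[0,0,.02])"
```

```text
t 12.05 grip [0.5501 0.194  0.1751] pt [0.5841 0.1778 0.1038] tilt 2.292635786282836 gx.z -0.032543378330961735 yaw -24.05345714038834 F [ 0.6 -0.7 -2.2] w 0.182
world d [-0.0001 -0.0014 -0.0488] units [0.   0.04 1.95]
t 12.05 grip [0.5501 0.194  0.1751] pt [0.5111 0.2104 0.1064] tilt 2.292635786282836 gx.z -0.032543378330961735 yaw -24.05345714038834 F [ 0.6 -0.7 -2.2] w 0.182
world d [ 0.0729 -0.034  -0.0314] units [3.21 0.05 1.28]
```

>>> servo_tool --deltas '[{"slide": [0.5, 0, 0], "spin": 0}, {"slide": [0.8, 0.05, 0], "spin": 0}, {"slide": [0.9, 0, 0], "spin": 0}, {"slide": [0.8, 0, 0], "spin": 0}, {"slide": [0.4, 0, 0], "spin": 0}, {"slide": [0, 0, 0], "spin": 0}, {"slide": [0, 0, 0], "spin": 0}]'

```text
time_s: 12.75
tcp_pos: [0.6312, 0.1539, 0.1521]
ee_rot: [[0.913, -0.408, -0.005], [-0.408, -0.913, -0.012], [-0.0, 0.013, -1.0]]
wrist_force: [-0.3, 0.4, -3.2]
gripper_width: 0.183
```

```bash
python3 -c "
from h import *
togo(NG,BORE+[0,0,.02])
cap('side','d9.png');cap('scene','s9.png')
togo(NG,BORE+[0,0,.01])
import cv2
L=lambda f,x,y:cv2.resize(cv2.imread(f)[y:y+100,x:x+100],None,fx=4,fy=4,interpolation=2)
cv2.imwrite('pics/c9.png',cv2.hconcat([L('pics/d9.png',272,110),L('pics/s9.png',200,185)]))"
```

```text
t 12.75 grip [0.6299 0.1545 0.1692] pt [0.5902 0.1706 0.1009] tilt 2.8076200692858926 gx.z -0.03956375068524212 yaw -24.073632110239306 F [-0.3  0.4 -3.2] w 0.183
world d [-0.0062  0.0058 -0.0259] units [-0.32 -0.12  1.03]
t 12.85 grip [0.6295 0.1549 0.1695] pt [0.5899 0.171  0.1012] tilt 2.787217823968204 gx.z -0.03928910743506962 yaw -24.028637852790858 F [ 0.1  0.8 -2.2] w 0.181
world d [-0.0059  0.0054 -0.0362] units [-0.3  -0.12  1.45]
```

View pics/c9.png

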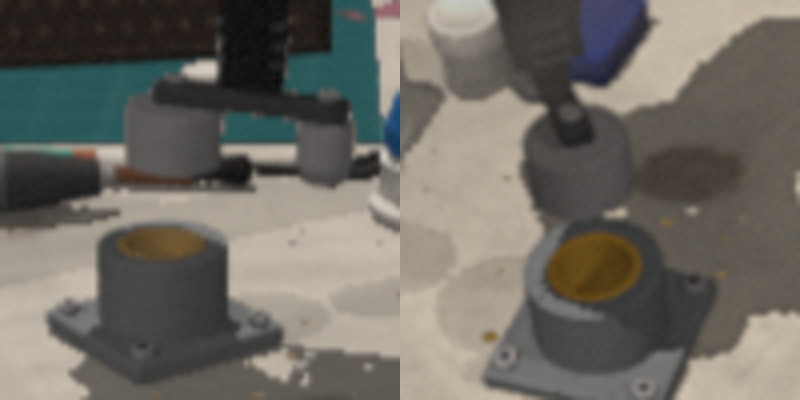

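```bash
python3 -c "
from h import *
S=optics.capture('scene');D=optics.capture('side')
g,G,R,s=gauge()
p=g+G@np.array([-.04,0,-.024]);q=g+G@np.array([.04,0,-.024]);print(p,q,proj(S,p),proj(D,p),proj(D,q))
print(onz(S,242.4,213.6,p[2]))
togo(NG,BORE+[0,0,.01])
cv2.imwrite('pics/c9b.png',cv2.resize(D['frame'][120:170,290:380][:,:,::-1],None,fx=8,fy=8,interpolation=2))"
```

```text
[0.59214482 0.17143786 0.14781266] [0.66513512 0.13887487 0.14474764] (np.float64(241.75588636216088), np.float64(212.17367725713856)) (np.float64(314.800044905059), np.float64(128.42821864878073)) (np.float64(353.0031754775245), np.float64(132.65678350151398))
[0.58818856 0.17329045 0.14781266]
t 12.95 grip [0.6297 0.1552 0.1703] pt [0.5901 0.1713 0.1019] tilt 2.7177145687689084 gx.z -0.03831272883312913 yaw -23.99398273472079 F [ 0.5 -0.1 -1.9] w 0.18
world d [-0.0061  0.0051 -0.0369] units [-0.31 -0.1   1.47]
```

View pics/c9b.png

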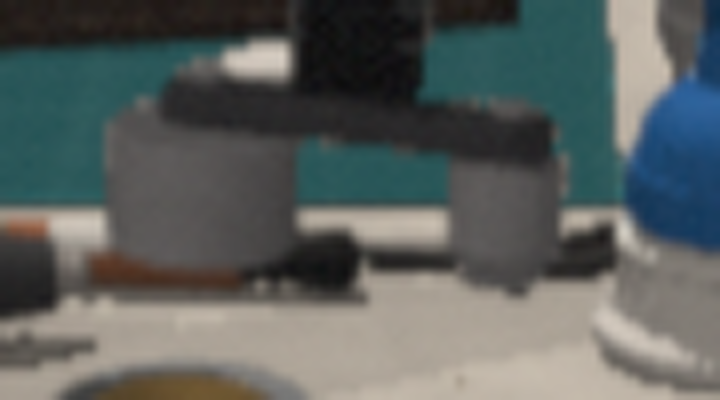

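>>> servo_tool --deltas '[{"slide": [-0.31, -0.1, 0.3], "spin": 0}, {"slide": [0, 0, 0.5], "spin": 0}, {"slide": [0, 0, 0.4], "spin": 0}, {"slide": [0, 0, 0], "spin": 0}, {"slide": [0, 0, 0], "spin": 0}]'

```text
time_s: 13.45
tcp_pos: [0.6224, 0.1614, 0.1206]
ee_rot: [[0.915, -0.404, -0.005], [-0.404, -0.915, -0.011], [0.0, 0.012, -1.0]]
wrist_force: [0.4, 0.4, -1.6]
gripper_width: 0.184
```

```bash
python3 -c "
from h import *
togo(NG,BORE)"
```

```text
t 13.45 grip [0.6211 0.1619 0.1377] pt [0.5814 0.1779 0.0693] tilt 2.767817260053167 gx.z -0.03913449756185827 yaw -23.851456111942742 F [ 0.4  0.4 -1.6] w 0.184
world d [ 0.0026 -0.0015 -0.0143] units [0.12 0.01 0.57]
```

>>> servo_tool --deltas '[{"slide": [0.12, 0, 0.25], "spin": 0}, {"slide": [0, 0, 0.2], "spin": 0}, {"slide": [0, 0, 0], "spin": 0}]'

```text
time_s: 13.75
tcp_pos: [0.6258, 0.1599, 0.1086]
ee_rot: [[0.915, -0.405, -0.004], [-0.405, -0.914, -0.011], [0.001, 0.011, -1.0]]
wrist_force: [-0.5, -0.2, -2.5]
gripper_width: 0.182
```

```bash
python3 -c "
from h import *
togo(NG,BORE)"
```

```text
t 13.75 grip [0.6245 0.1605 0.1256] pt [0.5849 0.1765 0.0573] tilt 2.7339076237987108 gx.z -0.03865478478313932 yaw -23.86222629404251 F [-0.5 -0.2 -2.5] w 0.182
world d [-0.0009 -0.0001 -0.0023] units [-0.03  0.02  0.09]
```

>>> servo_tool --deltas '[{"slide": [0, 0, 0.1], "spin": 0}, {"slide": [0, 0, 0.1], "spin": 0}, {"slide": [0, 0, 0.1], "spin": 0}, {"slide": [0, 0, 0.1], "spin": 0}]'

```text
time_s: 14.15
tcp_pos: [0.6273, 0.1598, 0.1068]
ee_rot: [[0.916, -0.402, 0.001], [-0.402, -0.915, -0.012], [0.005, 0.01, -1.0]]
wrist_force: [-4.9, 0.4, 7.7]
gripper_width: 0.184
```

```bash
python3 -c "
from h import *
togo(NG,BORE)"
```

```text
t 14.15 grip [0.6258 0.1603 0.1239] pt [0.5865 0.1762 0.0553] tilt 2.4876356585609103 gx.z -0.03402038571528271 yaw -23.720619095275875 F [-4.9  0.4  7.7] w 0.184
world d [-0.0025  0.0002 -0.0003] units [-0.1   0.03  0.01]
```

>>> servo_tool --deltas '[{"slide": [-0.03, 0, 0.08], "spin": 0}, {"slide": [-0.03, 0, 0.08], "spin": 0}, {"slide": [-0.03, 0, 0.08], "spin": 0}, {"slide": [-0.03, 0, 0.08], "spin": 0}, {"slide": [-0.03, 0, 0.08], "spin": 0}]'

```text
time_s: 14.65
tcp_pos: [0.6267, 0.16, 0.107]
ee_rot: [[0.917, -0.399, 0.011], [-0.399, -0.917, -0.013], [0.015, 0.008, -1.0]]
wrist_force: [-2.5, -1.4, 7.7]
gripper_width: 0.178
```

```bash
python3 -c "
from h import *
g,G,R,s=gauge();print('bore in grip',G.T@(BORE-g))
togo(NG,BORE)
cap('side','d10.png');cap('scene','s10.png')
import cv2
L=lambda f,x,y:cv2.resize(cv2.imread(f)[y:y+100,x:x+100],None,fx=4,fy=4,interpolation=2)
cv2.imwrite('pics/c10.png',cv2.hconcat([L('pics/d10.png',272,120),L('pics/s10.png',200,195)]))"
```

```text
bore in grip [-0.0422888  -0.00077457 -0.0701564 ]
t 14.65 grip [0.6251 0.1606 0.1241] pt [0.5864 0.1762 0.0551] tilt 2.004953551081778 gx.z -0.024531201649984156 yaw -23.533634178894022 F [-2.5 -1.4  7.7] w 0.178
world d [-0.0024  0.0002 -0.0001] units [-0.09  0.03  0.  ]
```

View pics/c10.png

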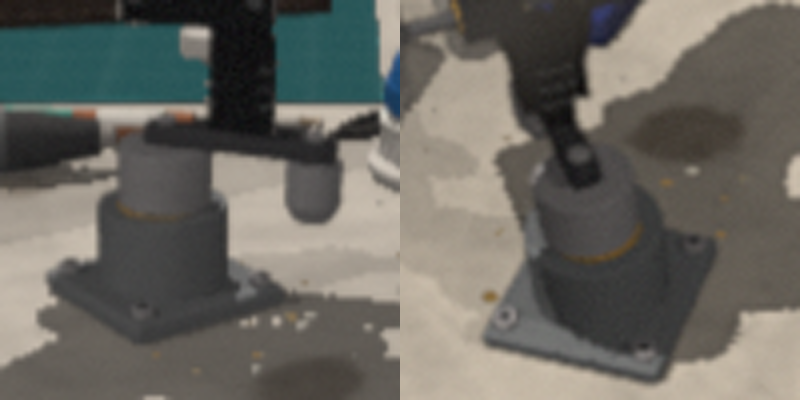

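The no-go plug sits refused and central on the bushing, with an even brass rim visible in both views and about 10 N of contact. Next I lift and go back to the board.

>>> servo_tool --deltas '[{"slide": [0, 0, -0.3], "spin": 0}, {"slide": [0, 0, -0.6], "spin": 0}, {"slide": [0, 0, -0.7], "spin": 0}, {"slide": [0, 0.3, -0.4], "spin": 0}, {"slide": [0, 0.6, 0], "spin": 0}, {"slide": [0.1, 1, 0], "spin": 0}, {"slide": [0.1, 1, 0], "spin": 0}, {"slide": [0.1, 1, 0], "spin": 0}, {"slide": [0.1, 1, 0], "spin": 0}, {"slide": [0.1, 1, 0], "spin": 0}]'

```text
time_s: 15.75
tcp_pos: [0.5718, 0.0137, 0.1538]
ee_rot: [[0.917, -0.399, 0.003], [-0.399, -0.917, -0.012], [0.008, 0.009, -1.0]]
wrist_force: [0.1, -0.4, -2.2]
gripper_width: 0.179
```

```bash
python3 -c "
from h import *
togo([0,0,-.07],[.524,-.153,.06])"
```

```text
t 15.75 grip [0.5703 0.0142 0.1709] pt [0.5678 0.014  0.101 ] tilt 2.358499442025908 gx.z -0.031720780373348384 yaw -23.53450083758879 F [ 0.1 -0.4 -2.2] w 0.179
world d [-0.0438 -0.167  -0.041 ] units [1.05 6.81 1.71]
```

>>> servo_tool --deltas '[{"slide": [0.17, 1, 0], "spin": 0}, {"slide": [0.17, 1, 0], "spin": 0}, {"slide": [0.17, 1, 0], "spin": 0}, {"slide": [0.17, 1, 0], "spin": 0}, {"slide": [0.17, 1, 0], "spin": 0}, {"slide": [0.17, 0.8, 0], "spin": 0}, {"slide": [0, 0.3, 0], "spin": 0}, {"slide": [0, 0, 0], "spin": 0}, {"slide": [0, 0, 0], "spin": 0}]'

```text
time_s: 16.65
tcp_pos: [0.5177, -0.1505, 0.1485]
ee_rot: [[0.912, -0.41, -0.011], [-0.41, -0.912, -0.01], [-0.006, 0.013, -1.0]]
wrist_force: [-0.3, 0.3, -2.7]
gripper_width: 0.182
```

```bash
python3 -c "
from h import *
togo([0,0,-.07],[.524,-.153,.03])
cap('side','d11.png')
cv2.imwrite('pics/c11.png',cv2.resize(cv2.imread('pics/d11.png')[150:320,220:380],None,fx=4,fy=3.5,interpolation=2))"
```

```text
t 16.65 grip [ 0.5165 -0.1499  0.1656] pt [ 0.5129 -0.15    0.0957] tilt 3.1135444382496713 gx.z -0.045678835528630196 yaw -24.21804800388288 F [-0.3  0.3 -2.7] w 0.182
world d [ 0.0111 -0.003  -0.0657] units [ 0.47 -0.11  2.62]
```

View pics/c11.png

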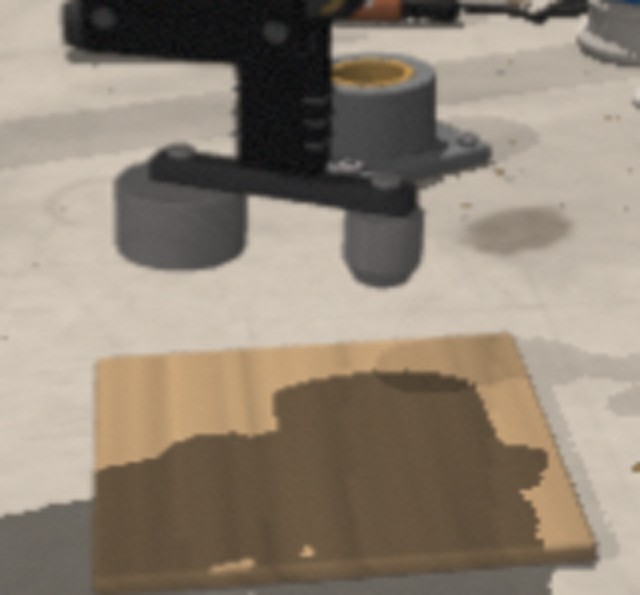

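>>> servo_tool --deltas '[{"slide": [0.3, -0.1, 0.4], "spin": 0}, {"slide": [0.15, 0, 0.7], "spin": 0}, {"slide": [0, 0, 0.8], "spin": 0}, {"slide": [0, 0, 0.6], "spin": 0}, {"slide": [0, 0, 0], "spin": 0}, {"slide": [0, 0, 0], "spin": 0}]'

```text
time_s: 17.3
tcp_pos: [0.5337, -0.1491, 0.0815]
ee_rot: [[0.915, -0.403, -0.008], [-0.403, -0.915, -0.01], [-0.003, 0.012, -1.0]]
wrist_force: [0.2, 0.2, -1.3]
gripper_width: 0.181
```

```bash
python3 -c "
from h import *
togo([0,0,-.07],[.524,-.153,.01])"
```

```text
t 17.3 grip [ 0.5324 -0.1486  0.0986] pt [ 0.529  -0.1487  0.0287] tilt 2.9502721413143003 gx.z -0.04291883882521384 yaw -23.758486924708976 F [ 0.2  0.2 -1.3] w 0.181
world d [-0.005  -0.0043 -0.0187] units [-0.11  0.23  0.75]
```

>>> servo_tool --deltas '[{"slide": [-0.11, 0.15, 0.3], "spin": 0}, {"slide": [0, 0, 0.25], "spin": 0}, {"slide": [0, 0, 0.05], "spin": 0}, {"slide": [0, 0, 0], "spin": 0}]'

```text
time_s: 17.7
tcp_pos: [0.531, -0.1512, 0.0669]
ee_rot: [[0.916, -0.402, -0.004], [-0.402, -0.916, -0.01], [-0.0, 0.011, -1.0]]
wrist_force: [-0.5, -0.6, -2.9]
gripper_width: 0.185
```

```bash
python3 -c "
from h import *
togo([0,0,-.07],[.524,-.153,.01])
togo(GO,[.524,-.153,.01])"
```

```text
t 17.7 grip [ 0.5296 -0.1507  0.084 ] pt [ 0.5265 -0.1508  0.014 ] tilt 2.756768314837124 gx.z -0.03952077267525545 yaw -23.677215261949243 F [-0.5 -0.6 -2.9] w 0.185
world d [-0.0025 -0.0022 -0.004 ] units [-0.06  0.12  0.16]
t 17.7 grip [ 0.5296 -0.1507  0.084 ] pt [ 0.5631 -0.1669  0.0125] tilt 2.756768314837124 gx.z -0.03952077267525545 yaw -23.677215261949243 F [-0.5 -0.6 -2.9] w 0.185
world d [-0.0391  0.0139 -0.0025] units [-1.65  0.12  0.1 ]
```

>>> servo_tool --deltas '[{"slide": [0, 0, 0.1], "spin": 0}, {"slide": [0, 0, 0.08], "spin": 0}, {"slide": [0, 0, 0.08], "spin": 0}, {"slide": [0, 0, 0.08], "spin": 0}, {"slide": [0, 0, 0.08], "spin": 0}]'

```text
time_s: 18.2
tcp_pos: [0.5314, -0.1514, 0.0648]
ee_rot: [[0.917, -0.399, -0.001], [-0.399, -0.917, -0.012], [0.003, 0.011, -1.0]]
wrist_force: [-4.3, 3.1, 8.0]
gripper_width: 0.183
```

```bash
python3 -c "
from h import *
togo([0,0,-.07],[.524,-.153,.01])
cap('side','d12.png')
cv2.imwrite('pics/c12.png',cv2.resize(cv2.imread('pics/d12.png')[190:320,230:370],None,fx=5,fy=4.6,interpolation=2))"
```

```text
t 18.2 grip [ 0.53   -0.1508  0.0818] pt [ 0.5271 -0.1511  0.0119] tilt 2.6089379756220494 gx.z -0.036058942658726036 yaw -23.500909462415112 F [-4.3  3.1  8. ] w 0.183
world d [-0.0031 -0.0019 -0.0019] units [-0.08  0.12  0.08]
```

View pics/c12.png

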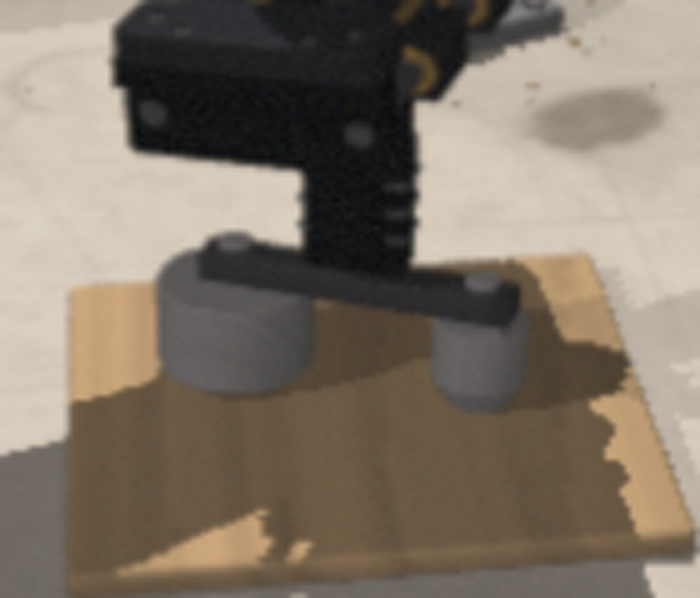

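>>> servo_tool --deltas '[{"slide": [0, 0, 0.06], "spin": 0}, {"slide": [0, 0, 0.06], "spin": 0}, {"slide": [0, 0, 0.06], "spin": 0}, {"slide": [0, 0, 0.04], "spin": 0}, {"slide": [0, 0, 0], "spin": 0}, {"slide": [0, 0, 0], "spin": 0}]'

```text
time_s: 18.85
tcp_pos: [0.5317, -0.1514, 0.0647]
ee_rot: [[0.918, -0.397, 0.003], [-0.397, -0.918, -0.013], [0.007, 0.011, -1.0]]
wrist_force: [-0.7, -0.1, -0.8]
gripper_width: 0.178
```

>>> servo_tool --deltas '[{"slide": [0, 0, 0], "spin": 0}, {"slide": [0, 0, 0], "spin": 0}, {"slide": [0, 0, 0], "spin": 0}, {"slide": [0, 0, 0], "spin": 0}, {"slide": [0, 0, 0], "spin": 0}, {"slide": [0, 0, 0], "spin": 0}]' --gripper 185

```text
time_s: 19.45
tcp_pos: [0.5337, -0.1519, 0.0649]
ee_rot: [[0.918, -0.397, 0.006], [-0.397, -0.918, -0.013], [0.011, 0.01, -1.0]]
wrist_force: [-0.3, 1.1, -0.6]
gripper_width: 0.274
```

>>> servo_tool --deltas '[{"slide": [0, 0, 0], "spin": 0}, {"slide": [0, 0, 0], "spin": 0}, {"slide": [0, 0, 0], "spin": 0}, {"slide": [0, 0, 0], "spin": 0}, {"slide": [0, 0, 0], "spin": 0}, {"slide": [0, 0, 0], "spin": 0}, {"slide": [0, 0, 0], "spin": 0}, {"slide": [0, 0, 0], "spin": 0}]' --gripper 0

```text
time_s: 20.25
tcp_pos: [0.5337, -0.1519, 0.065]
ee_rot: [[0.918, -0.397, 0.006], [-0.397, -0.918, -0.013], [0.011, 0.01, -1.0]]
wrist_force: [-0.7, -0.4, 0.9]
gripper_width: 0.916
```

```bash
python3 -c "
from h import *
goto([.524,-.153,.2])
cap('side','d13.png')
cv2.imwrite('pics/c13.png',cv2.resize(cv2.imread('pics/d13.png')[190:320,230:370],None,fx=5,fy=4.6,interpolation=2))"
```

```text
t 20.25 tcp [ 0.5337 -0.1519  0.065 ] yaw -23.381396349296516 F [-0.7 -0.4  0.9] w 0.9161703168005508
units total [-0.28   0.25  -5.401]
```

View pics/c13.png

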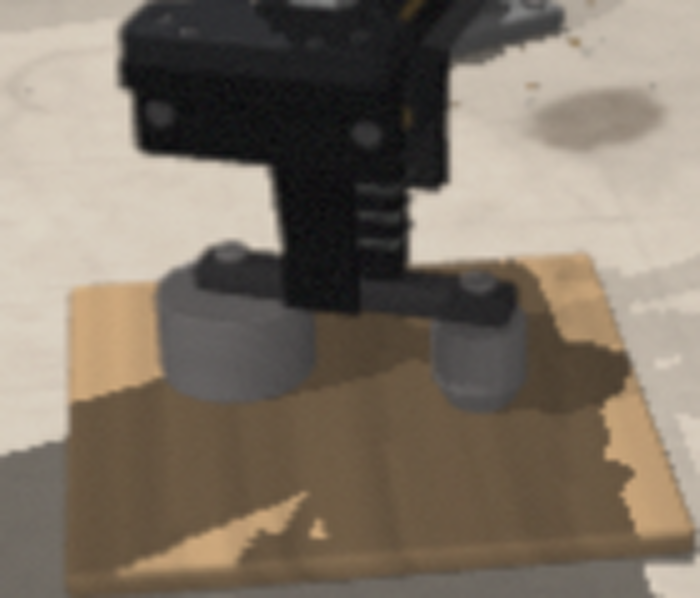

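The gauge has settled on both plugs and the fingers are open. I'll retreat straight up.

>>> servo_tool --deltas '[{"slide": [0, 0, -0.3], "spin": 0}, {"slide": [0, 0, -0.6], "spin": 0}, {"slide": [0, 0, -0.8], "spin": 0}, {"slide": [0, 0, -0.8], "spin": 0}, {"slide": [0, 0, -0.8], "spin": 0}, {"slide": [0, 0, -0.8], "spin": 0}, {"slide": [0, 0, -0.6], "spin": 0}, {"slide": [0, 0, -0.3], "spin": 0}, {"slide": [0, 0, 0], "spin": 0}, {"slide": [0, 0, 0], "spin": 0}]'

```text
time_s: 21.3
tcp_pos: [0.5324, -0.1502, 0.1984]
ee_rot: [[0.918, -0.397, 0.007], [-0.397, -0.918, -0.014], [0.012, 0.01, -1.0]]
wrist_force: [-0.2, 0.2, -1.2]
gripper_width: 1.0
```

```bash
python3 -c "
from h import *
goto([.524,-.153,.2])
cap('side','d14.png')
cv2.imwrite('pics/c14.png',cv2.resize(cv2.imread('pics/d14.png')[190:320,230:370],None,fx=5,fy=4.6,interpolation=2))"
```

```text
t 21.3 tcp [ 0.5324 -0.1502  0.1984] yaw -23.376357189458844 F [-0.2  0.2 -1.2] w 1.0002662991481248
units total [-0.264  0.239 -0.063]
```

View pics/c14.png

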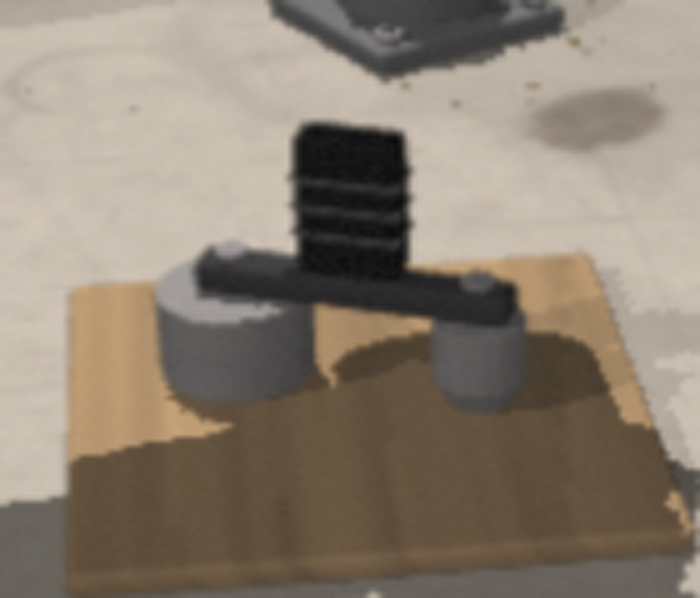

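The gauge stands upright on both plugs near the middle of the board, at about (290,240), and the gripper is clear. Handing in.

```bash
python3 -c "
from station import r
print(r.finish_job())"
```

```text
the job is handed in; nothing more can be done
None
```

I checked the bushing as asked and handed the job in at about 21 s. No verdict is reported, so the results below rest on my own measurements.

- **Go plug:** it went fully home. A further push down met a hard stop, with the bar within about 1 mm of the housing's top by my estimate and the plug about 1 mm off centre.
- **No-go plug:** it was set on the same bore and refused. It was about 2.5 mm off centre, its underside level with the housing's top, and I held it with about 10 N of contact for roughly half a second.
- **Gauge returned:** the last picture shows it upright on both plugs near the middle of the board, released, with the gripper about 0.1 m above it. I judged this last placing by eye and did not measure it again.

**What disagreed:** the tool drifted to about 2–3° of tilt during the moves, so the gauge hung slightly nose-down (go end low). It dropped about 3 mm at the no-go end when let go and settled flat. One check of the raised no-go plug from the scene camera read a few mm off my estimate, while the side view agreed with it. No other check failed.

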